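# Assemble the hide-glue warmer: nest its two pots and lock the collar

## Task

Get the glue warmer ready for hot hide glue. Swing its locking collar fully open, seat the larger pot (water pot) upright in the warmer's well and nest the smaller pot (glue pot) inside it, both fully home with the glue pot's two lugs pointing at the places the claws take when locked, then turn the collar all the way back to its locked mark so that the claws cover the lugs; do not tip either pot over, and leave the wax tin, glue bottle and small wooden block where they are.

Things in the scene. Friction and masses are not known exactly. Their poses are not given: they have to be found in the camera images.
- warmer: Grey round glue warmer, 140 mm across, fixed. Origin: centre of its underside on the bench, z up; its dial faces its -x. An open tapered well on the axis (63 mm across at the mouth, 54 mm at the floor, floor 20 mm up) takes the water pot, which takes the glue pot. The collar round the rim is 120 mm across, top 104 mm up; only the lever's grip (to 140 mm) and seated pots are higher.
- warmer_rim (a point): Centre of the well's mouth, on the warmer's axis, at the height of its bright rim, 92 mm above the bench. The water pot's flange rests on this rim. Axes as the warmer's.
- claw (a point): Inner edge of one of the collar's two flat claws, 38.5 mm from the axis, 28 mm wide, underside 100 mm and top 104 mm above the bench. The claws face each other and turn with the collar: locked, the claws stand at the warmer's +y (this one) and -y. They block the glue pot's lugs there unless the collar is open.
- water_pot: Larger of two open aluminium pots of one tapered shape. Origin: centre of underside, z up. 49 mm across the foot, 59 at the top; flange 72 mm across, 66 to 69 mm up. Seated: origin 26 mm above the warmer's, y axis along the warmer's x (within 25 deg, either way). Lifting loops of 5 mm wire at +y and -y, 24 mm wide, tops 105 mm up, 69 mm over their outsides: grasp both from above along y. 0.17 kg.
- glue_pot: Smaller pot. Origin: centre of underside, z up. 40 mm across the foot, 50 at the top. Two lugs 26 mm wide at +y and -y, out to 47 mm from the axis, 56 to 59 mm up, rest on the water pot's flange between its loops. Seated: origin 39 mm above the warmer's, y axis along the warmer's y (either way). Loops at +y and -y, 24 mm wide, tops 95 mm up, 56 mm over their outsides: grasp both along y. 0.14 kg.
- collar (a joint): Angle of the locking collar about the warmer's axis, rad: 0 = locked (stop; lever over the white bar mark), 1.10 = fully open (stop; lever at the white dot), growing counter-clockwise seen from above. It stays where it is left; friction about 1.5 N at the lever. Above 0.75 the claws are clear of the lugs' places, with 2 mm over the seated lugs when locked.
- collar_grip (a point): Middle of the upright black round grip, 14 mm diameter, at the end of the collar's lever: 98 mm from the warmer's axis, 124 mm above the bench; the grip reaches from 103 to 140 mm. Seen from the axis it stands 148 deg counter-clockwise of the warmer's +x when locked, 211 deg when open. Take it from above or push it.
- clamp_caul: Small plain spruce block (clamp caul), 52x63x32 mm, to be left alone. Origin: centre of its underside.
- wax_tin: Low round wax tin, 74 mm across, 33 mm high, to be left alone. Origin: centre of its underside.
- glue_bottle: Glue bottle with a pointed cap, 58 mm across, 166 mm high, to be left alone. Origin: centre of its underside.

How it is judged:
By the outcome, as a careful person would: the job done as asked, in the order asked, and still so for the second after the job is handed in, with the robot touching nothing.
It also fails if it takes over 72 s, if anything falls off the work surface, if the arm or the gripper's body presses on something with over 40 N, if the wrist force passes 120 N, or if a joint passes its speed limit or range.

## Robot

A 6-joint arm with a two-finger parallel gripper is mounted at the origin on the work surface; the furniture and walls round the work are solid. World frame = base frame: x ahead of the robot, y to its left, z up, the work surface at z = 0. Lengths are in m, angles in rad, forces in N, time in s.
With the tool pointing down it reaches from about 0.275 to 0.975 m from the base axis. Payload 8.4 kg.
Tool frame: the origin (TCP) lies at the very end of the fingers, on their centre line; the grasp point (between the pads) lies 19 mm behind it; z points along the fingers, y is the line along which they close (so a half turn about z gives the same grasp; the last joint's range is limited). The gripper opens to 92 mm and grips with 3 to 60 N. Pads are 20 mm wide; open, the fingers measure 128 mm over their backs; the gripper's body (75 mm by 189 mm) begins 69 mm behind the grasp point.
Start: joints at [1.339, 0.353, 1.633, -0, 1.155, -0.002], TCP at [0.142, 0.609, 0.19] pointing down, gripper open.
Joint ranges: [-2.63, 2.63], [-0.92, 2.1], [0.06, 2.66], [-1.3, 4.44], [0, 2.69], [-3.02, 3.02]. Speed limits (rad/s): [2.22, 2.22, 2.79, 3.14, 3.14, 3.14].

## Interface

Orientations are given as a unit quaternion [x, y, z, w].
In Python, from station import ctrl gives the robot as it stands.
- The arm moves only by the shell command python3 steer.py 'ROWS' [OPENING]. ROWS is a JSON list of rows, 1 to 10 of them, each of 4 numbers: dx, dy, dz in m, then a turn about the tool's z in rad; each row is the pose to reach, as a shift and turn from the pose commanded when the command began, along the tool's axes at that moment; what a row does not reach only later rows make up. A row lasts 1/10 s, in which the tool goes at most 0.05 m and 0.15 rad, less where a joint would pass 70% of its speed; a pose out of reach is approached as far as the arm can. OPENING is the finger opening in m, set as the command begins (- or left out keeps the last). The fingers move at their own pace and stop on an object; the grip force is fixed at half the most. Time passes only in rows, so rows that do not move let the fingers close. It prints the time, the measured TCP pose, the force, the opening and the grip force at its end. Input that does not fit is refused with a message, and nothing moves.
- ctrl.get_obs(): the state, without advancing time (a new reading comes with each control period).
- ctrl.grab_frame(name): name is "scene" or "top" or "wrist"; returns the picture (384x512x3 uint8, red, green, blue); there is no depth.
- ctrl.calibration(name): a dict with "fx", "fy", "cx", "cy" (pixels), "rvec" (rotation vector, rad) and "tvec" (3), from world to camera coordinates, as OpenCV has them; the wrist camera has in their place "tool_from_camera" (4x4, takes a point from camera to tool coordinates, whose origin is the TCP and whose axes are the flange's). Camera axes: x right, y down, z forward; pixel columns grow to the right and rows downward; lengths in m; the calibration is good to about 2 mm. A picture is of the moment at which its call begins: read the wrist's pose just before it. calibration takes no time and is no camera call.
- ctrl.job_done(): hands the job in; it is judged then, once.
The state is a dict: "t": time; "joint_pos": joint angles; "qvel": joint speeds; "joint_torque": joint torques, N m; "tool_pos": TCP position; "tool_rot": TCP orientation; "force": force on the tool from outside, world axes, zero at the start; "moment": the same for the moment, N m; "width": finger opening in m; "gripper_force": force on a finger pad.
Only numpy, scipy, OpenCV 4.12 (cv2) and the standard library are available. Lean on these libraries where they do the work, as an engineer would, in place of code of your own. Each camera call takes 0.05 s, during which the arm holds its last target. There are 200 camera calls.

## Working session

There is one attempt and no reset: what is moved stays moved. The work goes in short steps, Python scripts to look and compute and a shell command to move; the robot and the scene stay as the last step left them, time stands still between calls to the robot, and variables do not carry over. Pictures are saved under pics/ and viewed, at most 10 in all, crops included, and the job is handed in when it is done.

```bash
ls; mkdir -p pics; python3 - <<'E'
from station import ctrl
import cv2
o=ctrl.get_obs();print(o)
for n in("scene","top"):
    f=ctrl.grab_frame(n);cv2.imwrite(f"pics/{n}0.png",f[:,:,::-1]);print(n,ctrl.calibration(n))
print(ctrl.calibration("wrist"))
a=[cv2.imread(f"pics/{n}0.png") for n in("scene","top")]
for n,i in zip(("scene","top"),a): cv2.imwrite(f"pics/{n}0b.png",cv2.resize(i,(800,600)))
E
```

```text
pics
station.py
steer.py
{'t': 0.0, 'joint_pos': array([ 1.33859192e+00,  3.53653719e-01,  1.63413867e+00,  1.18854618e-05,
        1.15517743e+00, -2.44874976e-03]), 'qvel': array([-0.00075663, -0.00233671, -0.00018294, -0.00026715,  0.00130202,
       -0.00151713]), 'joint_torque': array([-7.15729566e-04, -5.93837929e+01, -3.34218407e+01,  6.95538567e-02,
        2.34063790e-02, -4.08595849e-05]), 'tool_pos': array([0.14224139, 0.60805664, 0.18965829]), 'tool_rot': array([ 1.14627681e-01,  9.93408285e-01, -6.83215601e-04, -8.60019730e-05]), 'force': array([-0.05026052, -0.47816285,  0.45629649]), 'moment': array([0.00232123, 0.0233398 , 0.03601692]), 'gripper_force': 0.0, 'width': 0.09183552388402587}
scene {'fx': 480.22641317693734, 'fy': 480.22641317693734, 'cx': 259.8317620330235, 'cy': 193.20094019450048, 'rvec': array([ 2.07997142, -1.25569942,  0.53661418]), 'tvec': array([-0.25189743,  0.40347926,  1.219655  ])}
top {'fx': 424.99146373444427, 'fy': 424.99146373444427, 'cx': 258.7557064647749, 'cy': 189.7814166564322, 'rvec': array([ 2.37604193, -1.59432888,  0.27129021]), 'tvec': array([-0.20418669,  0.49936435,  1.56563291])}
{'fx': 297.5400424958973, 'fy': 297.5400424958973, 'cx': 254.93926610812034, 'cy': 191.76720155802573, 'tool_from_camera': array([[ 5.08878693e-04, -9.60462278e-01, -2.78409687e-01,
         7.92458222e-02],
       [ 9.99999713e-01,  6.44952677e-04, -3.97163515e-04,
         3.79995531e-04],
       [ 5.61021648e-04, -2.78409405e-01,  9.60462331e-01,
        -1.93498880e-01],
       [ 0.00000000e+00,  0.00000000e+00,  0.00000000e+00,
         1.00000000e+00]])}
```
View pics/scene0b.png

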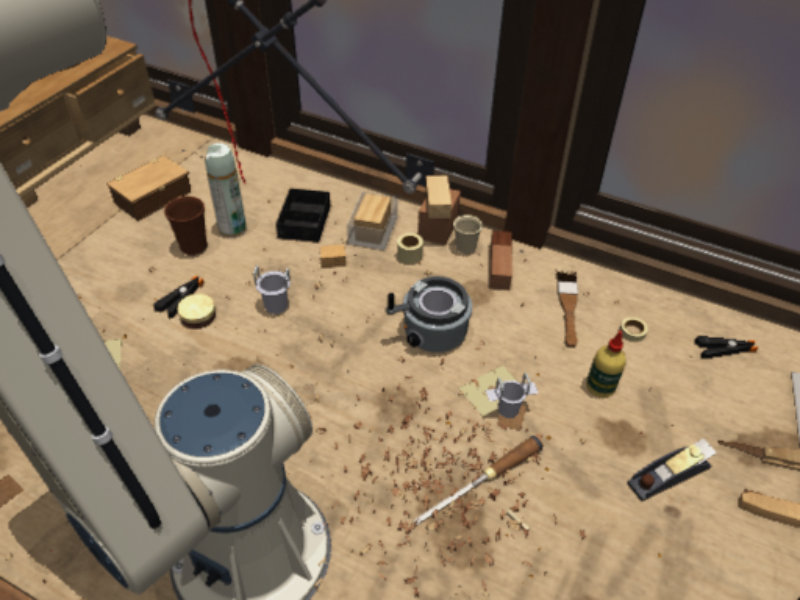

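View pics/top0b.png

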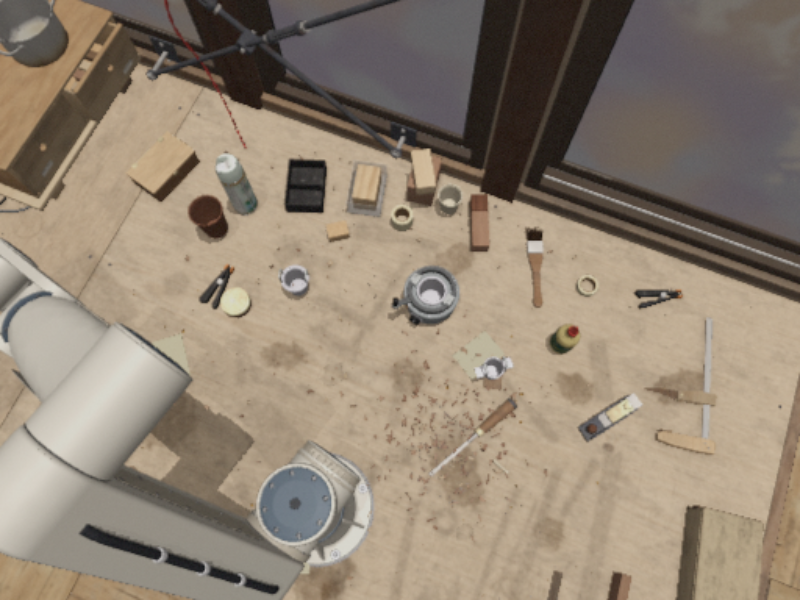

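The scene view shows the warmer at about (438,312), the larger pot at (273,290), the glue pot at (511,397), and the lever at the left (391,302). The top view agrees: warmer (432,293), water pot (294,280), glue pot (495,368). I'll get rough positions next, then look closely with the wrist camera.

```bash
cat > h.py <<'E'
from station import ctrl
import cv2, numpy as np
from scipy.spatial.transform import Rotation as R
def cam(name):
    c=ctrl.calibration(name)
    K=np.array([[c["fx"],0,c["cx"]],[0,c["fy"],c["cy"]],[0,0,1]])
    if name=="wrist":
        o=ctrl.get_obs();T=np.eye(4);T[:3,:3]=R.from_quat(o["tool_rot"]).as_matrix();T[:3,3]=o["tool_pos"]
        W=T@c["tool_from_camera"]
    else:
        W=np.eye(4);r=cv2.Rodrigues(c["rvec"])[0];W[:3,:3]=r.T;W[:3,3]=-r.T@c["tvec"]
    return K,W
def plane(KW,uv,z):
    K,W=KW;d=W[:3,:3]@np.linalg.solve(K,[uv[0],uv[1],1]);p=W[:3,3]
    return p+d*(z-p[2])/d[2]
def proj(KW,P):
    K,W=KW;q=K@(W[:3,:3].T@(np.asarray(P)-W[:3,3]));return q[:2]/q[2]
def two(KWs,uvs):
    A=np.zeros((3,3));b=np.zeros(3)
    for (K,W),uv in zip(KWs,uvs):
        d=W[:3,:3]@np.linalg.solve(K,[uv[0],uv[1],1]);d/=np.linalg.norm(d);M=np.eye(3)-np.outer(d,d);A+=M;b+=M@W[:3,3]
    return np.linalg.solve(A,b)
def intool(P):
    o=ctrl.get_obs();return R.from_quat(o["tool_rot"]).inv().apply(np.asarray(P)-o["tool_pos"])
def snap(fn):
    KW=cam("wrist");f=ctrl.grab_frame("wrist")[:,:,::-1];cv2.imwrite(fn,f);np.savez(fn[:-3]+"npz",K=KW[0],W=KW[1]);return KW,f
def load(fn):
    d=np.load(fn[:-3]+"npz");return (d["K"],d["W"]),cv2.imread(fn)
E
python3 - <<'E'
from h import *
np.set_printoptions(precision=3,suppress=True)
T,S=cam("top"),cam("scene")
for n,u,v,z in(("warm",(432,290),(439,297),.1),("water",(294,274),(273,280),.08),("glue",(494,366),(512,386),.07),("grip",(396,303),(391,302),.124),("bottletip",(572,331),(617,338),.166),("wax",(236,301),(197,303),.033),("caul?",(337,231),(333,252),.03),("rod end",(395,153),(408,186),.1)):
    a,b=np.array(u)*.64,np.array(v)*.64
    print(n,plane(T,a,z),plane(S,b,z),two((T,S),(a,b)),intool(plane(T,a,z)))
o=ctrl.get_obs();print(R.from_quat(o["tool_rot"]).as_matrix())
E
```

```text
warm [ 0.576 -0.058  0.1  ] [ 0.578 -0.057  0.1  ] [ 0.574 -0.059  0.105] [-0.574 -0.55   0.09 ]
water [0.49 0.28 0.08] [0.479 0.275 0.08 ] [0.495 0.287 0.062] [-0.414 -0.24   0.11 ]
glue [ 0.462 -0.266  0.07 ] [ 0.461 -0.263  0.07 ] [ 0.461 -0.265  0.071] [-0.51  -0.778  0.121]
grip [0.504 0.008 0.124] [0.5   0.01  0.124] [0.504 0.01  0.121] [-0.489 -0.502  0.066]
bottletip [ 0.583 -0.401  0.166] [ 0.574 -0.407  0.166] [ 0.589 -0.404  0.15 ] [-0.659 -0.882  0.025]
wax [0.381 0.399 0.033] [0.385 0.407 0.033] [0.377 0.396 0.045] [-0.28  -0.149  0.157]
caul? [0.658 0.242 0.03 ] [0.659 0.243 0.03 ] [0.657 0.241 0.033] [-0.586 -0.239  0.16 ]
rod end [0.897 0.173 0.1  ] [0.875 0.166 0.1  ] [0.911 0.182 0.071] [-0.834 -0.252  0.09 ]
[[-0.974  0.228 -0.   ]
 [ 0.228  0.974 -0.001]
 [ 0.    -0.001 -1.   ]]
```

```bash
python3 steer.py '[[-0.4,-0.24,-0.06,0],[-0.4,-0.24,-0.06,0],[-0.4,-0.24,-0.06,0],[-0.4,-0.24,-0.06,0],[-0.4,-0.24,-0.06,0],[-0.4,-0.24,-0.06,0],[-0.4,-0.24,-0.06,0],[-0.4,-0.24,-0.06,0],[-0.4,-0.24,-0.06,0],[-0.4,-0.24,-0.06,0]]'; python3 steer.py '[[0,0,0,0],[0,0,0,0],[0,0,0,0]]'; python3 -c "
from h import *
snap('pics/w1.png')"; python3 steer.py '[[-0.15,-0.32,0,0],[-0.15,-0.32,0,0],[-0.15,-0.32,0,0],[-0.15,-0.32,0,0],[-0.15,-0.32,0,0],[-0.15,-0.32,0,0],[-0.15,-0.32,0,0],[-0.15,-0.32,0,0],[-0.15,-0.32,0,0],[-0.15,-0.32,0,0]]';python3 -c "
from h import *
snap('pics/w2.png')
a=[cv2.imread('pics/w%d.png'%i) for i in (1,2)]
cv2.imwrite('pics/w12.png',np.vstack([i[60:330] for i in a]))"
```

```text
t: 1.1
tool_pos: [0.4797, 0.2809, 0.2508]
tool_rot: [0.116, 0.993, -0.0, 0.001]
force: [0.4, 0.9, 0.3]
width: 0.0922
gripper_force: 0.0
t: 1.4
tool_pos: [0.4761, 0.2844, 0.2499]
tool_rot: [0.114, 0.993, -0.0, -0.001]
force: [-0.5, 0.6, -1.0]
width: 0.092
gripper_force: 0.0
t: 2.45
tool_pos: [0.55, -0.0604, 0.2502]
tool_rot: [0.114, 0.993, 0.0, -0.0]
force: [0.6, 0.0, 0.4]
width: 0.0921
gripper_force: 0.0
```

View pics/w12.png

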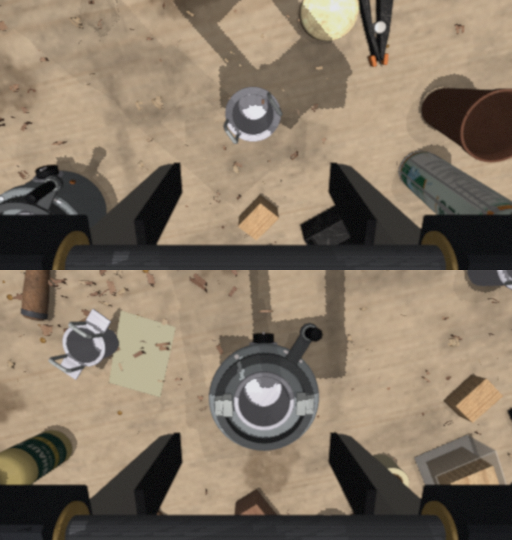

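The wrist views show the water pot at (253,112) with loops at (232,130) and (266,98). In the lower half the warmer is at (264,397), with the dial up, the lever grip at (312,333) and claws at (223,407) and (305,407), so the collar is locked. The glue pot is at (84,345). I'll zoom in on these.

```bash
python3 - <<'E'
from h import *
k,a=load('pics/w1.png');k2,b=load('pics/w2.png')
# crops 130x130 x4, w1 origin (190,110); w2 warmer (200,110) 
c1=cv2.resize(a[130:230,205:305],None,fx=3.9,fy=3.9,interpolation=cv2.INTER_CUBIC)
c3=cv2.resize(b[90:190,40:140],None,fx=3.9,fy=3.9,interpolation=cv2.INTER_CUBIC)
cv2.imwrite('pics/z1.png',np.hstack([c1,c3]))
cv2.imwrite('pics/z2.png',cv2.resize(b[105:255,185:345],(800,600)[:2] if 0 else (640,600),interpolation=cv2.INTER_CUBIC))
E
```

```text
(no output)
```

View pics/z1.png

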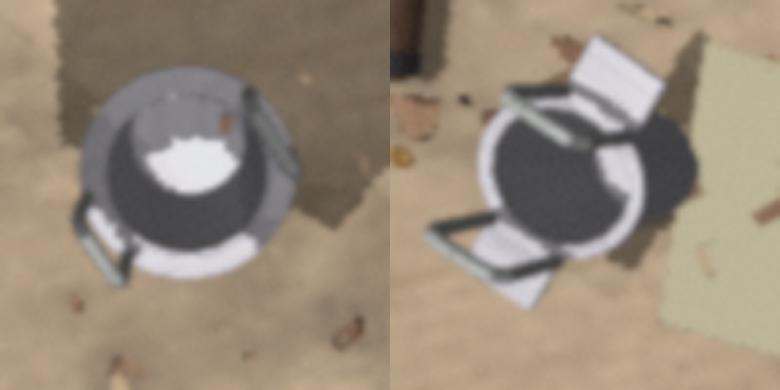

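View pics/z2.png

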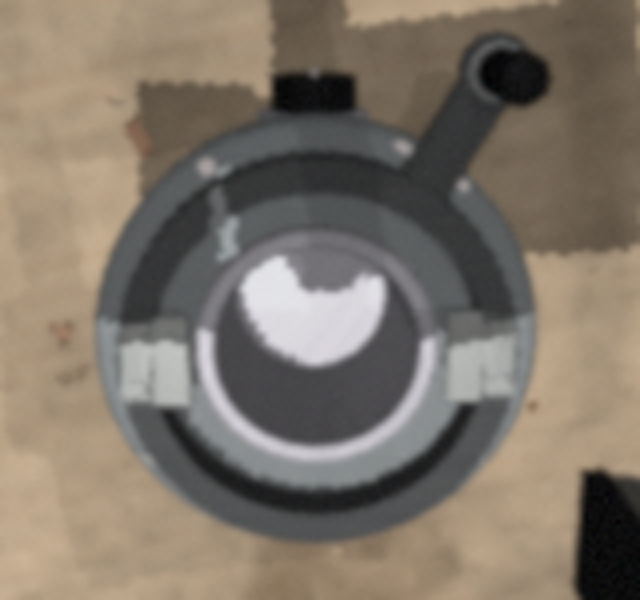

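```bash
python3 - <<'E'
from h import *
np.set_printoptions(precision=4,suppress=True)
k1,_=load('pics/w1.png');k2,_=load('pics/w2.png')
W=lambda u,v,z:plane(k2,(185+u/4,105+v/4),z)
P=lambda u,v,z:plane(k1,(205+u/3.9,130+v/3.9),z)
G=lambda u,v,z:plane(k2,(40+(u-390)/3.9,90+v/3.9),z)
ang=lambda d:np.degrees(np.arctan2(d[1],d[0]))
rim=W(317,345,.092);c1=W(447,361,.104);c2=W(188,361,.104);g=W(515,77,.14)
print('rim',rim,'claws',c1,c2,(c1+c2)/2,'claw dist',np.linalg.norm(c1-c2),'yaw',ang(c1-c2)-90)
ax=(rim+(c1+c2)/2)/2
print('grip',g,np.linalg.norm((g-ax)[:2]),'yaw from grip',ang(g-ax)-148,'dial yaw',ang(W(314,92,.05)-ax)-180)
a,b=P(270,133,.103),P(100,252,.103);print('water flange',P(190,172.5,.069),'loops mid',(a+b)/2,np.linalg.norm(a-b),'y dir',ang(a-b),'bars',ang(P(293,172,.103)-P(248,95,.103)),ang(P(120,283,.103)-P(80,222,.103)))
a,b=G(545,120,.0925),G(466,253,.0925);print('glue rim',G(563,178,.059),'loops mid',(a+b)/2,np.linalg.norm(a-b),'y dir',ang(a-b),'bars',ang(G(582,145,.0925)-G(508,95,.0925)),'lug',ang(G(631,60,.059)-G(498,287,.059)),(G(631,60,.059)+G(498,287,.059))/2)
print(ang(R.from_quat(ctrl.get_obs()['tool_rot']).as_matrix()[:,1]),ctrl.get_obs()['joint_pos'])
print('to grip',intool(g))
E
```

```text
rim [ 0.574  -0.0539  0.092 ] claws [ 0.5842 -0.0168  0.104 ] [ 0.5667 -0.092   0.104 ] [ 0.5754 -0.0544  0.104 ] claw dist 0.07721957472114385 yaw -13.072299501731223
grip [0.5035 0.0109 0.14  ] 0.0964502450435792 yaw from grip -10.437987214379689 dial yaw -12.878934671798191
water flange [0.4812 0.2818 0.069 ] loops mid [0.4796 0.2804 0.103 ] 0.06331204833877986 y dir 112.62496106460077 bars 17.646635472232802 18.11221868344116
glue rim [ 0.4595 -0.2626  0.059 ] loops mid [ 0.4593 -0.2614  0.0925] 0.049806914665543156 y dir 129.20239827858268 bars 40.52664884864059 lug 129.94357640553392 [ 0.459  -0.2625  0.059 ]
76.93998719050796 [-0.1119  0.1879  1.7189  0.0005  1.2352 -1.4549]
to grip [0.0613 0.0587 0.1103]
```

Everything agrees: the warmer axis is at (0.575,-0.054) with yaw about -12.5°, and the tool y axis is already parallel to the warmer's y. Next I cage the grip and swing the collar open.

```bash
python3 steer.py '[[0.061,0.06,0.06,0],[0.061,0.06,0.06,0],[0.061,0.06,0.1,0],[0.061,0.06,0.138,0],[0.061,0.06,0.138,0],[0.061,0.06,0.138,0]]' .045; python3 steer.py '[[0,0,0,0],[0,0,0,0],[0,0,0,0],[0,0,0,0]]' .018; python3 -c "
from h import *
snap('pics/w3.png')"; python3 steer.py '[[0.005,-0.012,0,0],[0.009,-0.025,0,0],[0.012,-0.038,0,0],[0.014,-0.051,0,0],[0.013,-0.064,0,0],[0.01,-0.077,0,0],[0.006,-0.09,0,0],[0.001,-0.1,0,0],[0,-0.105,0,0],[0,-0.107,0,0]]';python3 steer.py '[[0,-0.001,0,0],[0,-0.001,0,0]]'
```

```text
t: 3.1
tool_pos: [0.5045, 0.0114, 0.1129]
tool_rot: [0.114, 0.994, -0.0, -0.0]
force: [-0.1, 0.9, -0.1]
width: 0.0463
gripper_force: 0.0
t: 3.5
tool_pos: [0.5052, 0.0103, 0.1133]
tool_rot: [0.115, 0.993, 0.0, 0.001]
force: [0.3, 1.7, 1.6]
width: 0.0182
gripper_force: 0.7
t: 4.55
tool_pos: [0.4805, -0.0892, 0.1122]
tool_rot: [0.117, 0.993, 0.005, -0.001]
force: [4.0, 40.6, 2.5]
width: 0.0181
gripper_force: 19.9
t: 4.75
tool_pos: [0.4805, -0.0891, 0.1122]
tool_rot: [0.117, 0.993, 0.005, -0.001]
force: [3.2, 37.9, 2.5]
width: 0.0181
gripper_force: 18.6
```

The collar is at its open stop: it pushes back with about 40 N and stands at the expected open position. Next: back off, rise and turn toward the water pot.

```bash
python3 steer.py '[[0,0.004,0,0],[0,0.004,0,0],[0,0.004,-0.02,0],[0,0.004,-0.07,0],[0,0.004,-0.12,0],[0,0.004,-0.15,0],[0,0.004,-0.15,0.15],[0,0.004,-0.15,0.3],[0,0.004,-0.15,0.45]]'; python3 steer.py '[[0,0,0,0.15],[0,0,0,0.3],[0,0,0,0.45],[0,0,0,0.6],[0,0,0,0.75],[0,0,0,0.9],[0,0,0,1.05],[0,0,0,1.2],[0,0,0,1.35],[0,0,0,1.5]]' .092; python3 - <<'E'
from h import *
o=ctrl.get_obs();y=R.from_quat(o['tool_rot']).as_matrix()[:,1];print(np.degrees(np.arctan2(y[1],y[0])),intool((.4804,.2811,.3)),o['joint_pos'],y)
f=ctrl.grab_frame('top')[:,:,::-1];cv2.imwrite('pics/t1.png',f)
E
```

```text
t: 5.65
tool_pos: [0.4816, -0.0918, 0.2629]
tool_rot: [0.336, 0.942, -0.0, 0.001]
force: [0.3, -0.6, -0.1]
width: 0.0182
gripper_force: 0.0
t: 6.65
tool_pos: [0.4815, -0.0918, 0.2625]
tool_rot: [0.888, 0.46, 0.0, 0.0]
force: [0.1, -0.6, 1.1]
width: 0.0916
gripper_force: 0.0
-35.253685118059295 [ 0.30386974 -0.21607782 -0.03775108] [-1.91012555e-01  7.18566875e-02  1.82678165e+00 -5.67832597e-04
  1.24237959e+00  4.24463415e-01] [ 8.16604206e-01 -5.77197553e-01  7.45073505e-04]
```

```bash
python3 steer.py '[[0.304,-0.216,-0.02,0.15],[0.304,-0.216,-0.02,0.3],[0.304,-0.216,-0.02,0.45],[0.304,-0.216,-0.02,0.62],[0.304,-0.216,-0.02,0.62],[0.304,-0.216,-0.02,0.62],[0.304,-0.216,-0.02,0.62],[0.304,-0.216,-0.02,0.62],[0.304,-0.216,-0.02,0.62],[0.304,-0.216,-0.02,0.62]]'; python3 steer.py '[[0,0,0,0],[0,0,0,0]]'; python3 - <<'E'
from h import *
k,f=snap('pics/w4.png')
u,v=proj(k,(.4804,.2811,.1)).astype(int);print(u,v)
x0,y0=max(u-75,0),max(v-75,0);cv2.imwrite('pics/z4.png',cv2.resize(f[y0:y0+150,x0:x0+150],(600,600),interpolation=cv2.INTER_CUBIC));print(x0,y0,ctrl.get_obs()['tool_pos'])
E
```

```text
t: 7.7
tool_pos: [0.4779, 0.2826, 0.2821]
tool_rot: [0.985, 0.172, -0.0, 0.0]
force: [-0.5, -0.1, -0.3]
width: 0.0919
gripper_force: 0.0
t: 7.9
tool_pos: [0.478, 0.2806, 0.2824]
tool_rot: [0.986, 0.17, -0.0, 0.0]
force: [-1.1, 0.2, 0.9]
width: 0.0918
gripper_force: 0.0
255 166
180 91 [0.47801407 0.28063679 0.28244449]
```

View pics/z4.png

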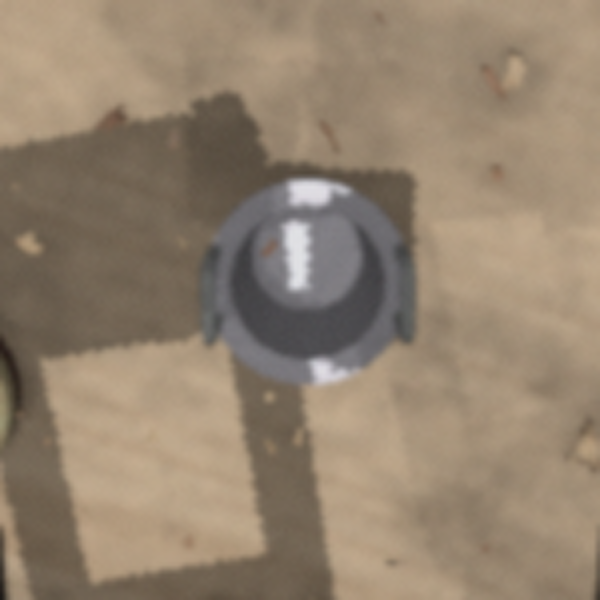

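The water pot is centred at about (307,281) in the crop, with its loops left and right (x 212 and 405, y about 294) square to the fingers. I'll compute the residual offset and grasp.

```bash
python3 - <<'E'
from h import *
k,_=load('pics/w4.png');P=lambda u,v,z:plane(k,(180+u/4,91+v/4),z)
for p in (P(307,281,.0675),P(308.5,293,.103)): print(p,intool(p))
E
```

```text
[0.48236576 0.27983275 0.0675    ] [0.00381863 0.00216346 0.21494524]
[0.48493729 0.28048832 0.103     ] [0.0064638  0.0024126  0.17944547]
```

```bash
python3 steer.py '[[0.0045,0.002,0.05,0],[0.0045,0.002,0.1,0],[0.0045,0.002,0.14,0],[0.0045,0.002,0.17,0],[0.0045,0.002,0.19,0],[0.0045,0.002,0.202,0],[0.0045,0.002,0.202,0]]'; python3 steer.py '[[0,0,0,0],[0,0,0,0],[0,0,0,0],[0,0,0,0],[0,0,0,0],[0,0,0,0]]' .05; python3 steer.py '[[0,0,-0.01,0],[0,0,-0.04,0],[0,0,-0.09,0],[0,0,-0.14,0],[0,0,-0.19,0],[0,0,-0.22,0],[0,0,-0.22,0],[0,0,-0.22,0]]'; python3 - <<'E'
from h import *
o=ctrl.get_obs();print(intool((.5747,-.0542,.3)),o['joint_pos'])
snap('pics/w5.png')
E
```

```text
t: 8.65
tool_pos: [0.482, 0.2805, 0.0793]
tool_rot: [0.986, 0.17, -0.001, 0.0]
force: [-0.1, 0.3, 0.3]
width: 0.0919
gripper_force: 0.0
t: 9.25
tool_pos: [0.483, 0.2823, 0.0811]
tool_rot: [0.985, 0.17, 0.001, -0.001]
force: [-1.5, 2.8, 6.4]
width: 0.0498
gripper_force: 2.5
t: 10.05
tool_pos: [0.4825, 0.2815, 0.301]
tool_rot: [0.985, 0.17, 0.0, -0.0]
force: [-0.1, 0.1, -0.8]
width: 0.05
gripper_force: 0.0
[-0.02565956  0.34717606  0.00095716] [ 5.25545141e-01  1.59973808e-01  1.64211497e+00 -1.55210204e-04
  1.33850394e+00  1.75455057e+00]
```

```bash
python3 - <<'E'
from h import *
k,f=load('pics/w5.png')
cv2.imwrite('pics/v5.png',cv2.resize(f[60:384,100:412],(578,600)))
E
```

```text
(no output)
```

View pics/v5.png

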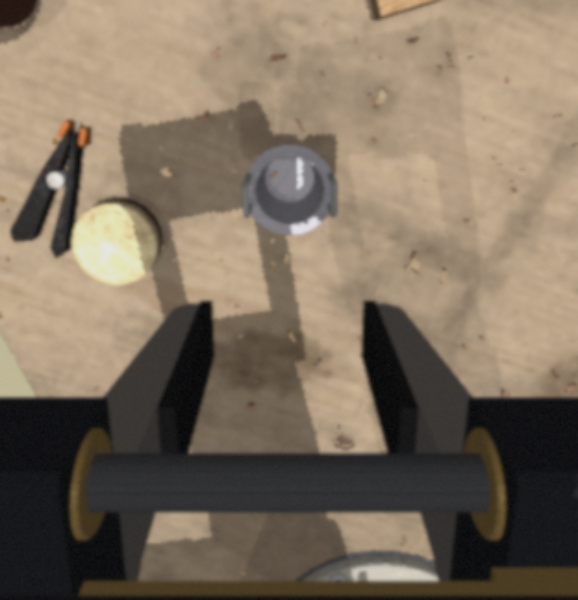

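The pot is still standing on the bench at crop (290,190) and wasn't gripped. I'll check whether it moved and where the fingers were relative to it.

```bash
python3 - <<'E'
from h import *
np.set_printoptions(precision=4,suppress=True)
k,f=load('pics/w5.png');P=lambda u,v,z:plane(k,(100+u/1.8525,60+v/1.8525),z)
print(P(290,190,.0675),P(290,195,.1025),P(245,195,.103),P(336,195,.103),np.linalg.norm(P(245,195,.103)-P(336,195,.103)))
print(P(246,190,.0675)-P(334,190,.0675),P(290,145,.0675)-P(290,236,.0675))
k4,_=load('pics/w4.png');print(proj(k4,(.4825,.2815,.1)))
# triangulate across w1,w4,w5
k1,_=load('pics/w1.png')
q=[(253.7,174.2),(180+307/4,91+281/4),(256.6,162.6)];c=two((k1,k4,k),q);print('flange centre',c)
for kk,qq in zip((k1,k4,k),q):print(proj(kk,c)-qq, proj(kk,(c[0],c[1],.0675))-qq)
T,S=cam('top'),cam('scene');print(proj(T,(.482,.281,.07))/.64,proj(S,(.482,.281,.07))/.64,proj(T,(.482,.281,.0))/.64,proj(S,(.482,.281,.0))/.64)
fs=np.vstack([cv2.resize(cv2.imread('pics/%s0.png'%n)[y:y+60,x:x+80],(640,300)[:2] if 0 else (400,300),interpolation=cv2.INTER_CUBIC) for n,x,y in(('scene',135,160),('top',150,145))])
cv2.imwrite('pics/z6.png',fs)
E
```

```text
[0.482  0.2793 0.0675] [0.4846 0.2804 0.1025] [0.4738 0.311  0.103 ] [0.4959 0.2492 0.103 ] 0.06561510634720859
[-0.0232  0.065   0.    ] [0.0681 0.0244 0.    ]
[255.7243 165.3092]
flange centre [0.4819 0.2801 0.0661]
[-1.0727  0.2938] [-1.082   0.5408]
[-0.3247  0.0491] [-0.3191  0.2372]
[-0.631 -0.357] [-0.6275 -0.1752]
[292.7403 278.1274] [272.0729 281.6514] [296.8048 287.3973] [275.6641 305.2053]
```

View pics/z6.png

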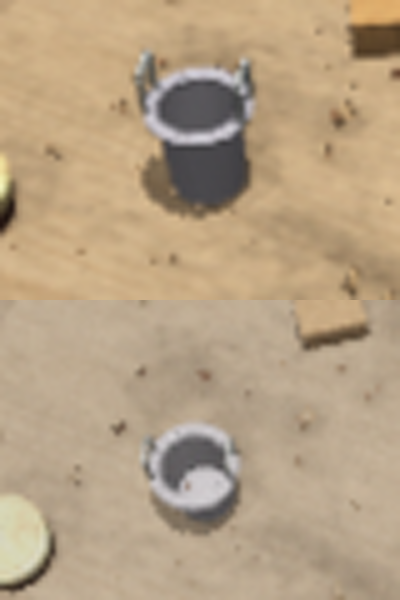

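The pot hasn't moved and stands where I measured it, so I'll retry and watch the closing row by row.

```bash
python3 steer.py '[[0,-0.001,0.05,0],[0,-0.001,0.1,0],[0,-0.001,0.14,0],[0,-0.001,0.18,0],[0,-0.001,0.21,0],[0,-0.001,0.222,0],[0,-0.001,0.222,0]]' .092;for i in 1 2 3 4 5 6; do python3 steer.py '[[0,0,0,0]]' .04 | grep -v rot; done; python3 - <<'E'
from h import *
k,f=snap('pics/w7.png')
cv2.imwrite('pics/z7.png',cv2.resize(f[90:384,100:412],(636,600)))
E
```

```text
t: 10.8
tool_pos: [0.4804, 0.2814, 0.076]
tool_rot: [0.985, 0.17, -0.002, 0.001]
force: [0.7, -1.2, 0.8]
width: 0.092
gripper_force: 0.0
t: 10.9
tool_pos: [0.4825, 0.2827, 0.0789]
force: [0.2, 0.8, 0.4]
width: 0.0859
gripper_force: 0.0
t: 11.0
tool_pos: [0.4833, 0.2831, 0.0799]
force: [0.6, -0.2, 0.1]
width: 0.0778
gripper_force: 0.0
t: 11.1
tool_pos: [0.4833, 0.2829, 0.08]
force: [1.9, -4.8, 11.0]
width: 0.0699
gripper_force: 4.4
t: 11.2
tool_pos: [0.4839, 0.2829, 0.0805]
force: [0.8, -0.8, 1.6]
width: 0.0625
gripper_force: 0.8
t: 11.3
tool_pos: [0.4831, 0.2829, 0.0797]
force: [0.6, -0.3, -0.1]
width: 0.0539
gripper_force: 0.2
t: 11.4
tool_pos: [0.4825, 0.2827, 0.079]
force: [1.4, -0.6, 1.2]
width: 0.0462
gripper_force: 0.2
```

View pics/z7.png

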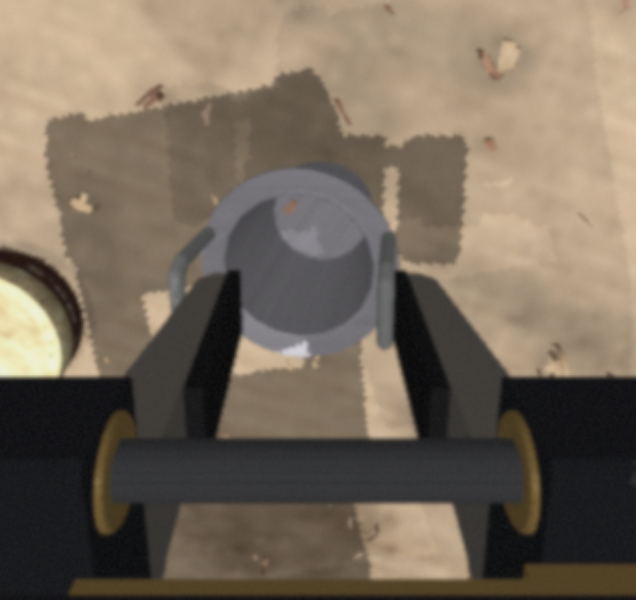

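The picture shows the left finger past the left loop: the loops are at about (178,280) and (387,290), the fingertips at (240,275) and (395,275). Fingertip columns and row, checked against the known opening (depth 0.1825), put the finger ends about 23.5 mm behind the stated TCP. The tips therefore sat at loop-top height and slid over the loops, so I must go that much lower. I'll rise first and then re-measure.

```bash
python3 steer.py '[[0,0,-0.02,0],[0,0,-0.06,0],[0,0,-0.11,0],[0,0,-0.16,0],[0,0,-0.16,0]]';python3 steer.py '[[0,0,0,0],[0,0,0,0],[0,0,0,0],[0,0,0,0],[0,0,0,0],[0,0,0,0]]' .092; python3 - <<'E'
from h import *
np.set_printoptions(precision=4,suppress=True)
k,f=snap('pics/w8.png')
# pot: low saturation & not very dark within window
u,v=proj(k,(.482,.280,.07)).astype(int)
h=cv2.cvtColor(f,cv2.COLOR_BGR2HSV);m=((h[...,1]<60)&(h[...,2]>25)).astype(np.uint8)
w=np.zeros_like(m);w[v-50:v+50,u-50:u+50]=1;m=cv2.morphologyEx(m&w,cv2.MORPH_CLOSE,np.ones((7,7)))
c=max(cv2.findContours(m,0,1)[0],key=cv2.contourArea)
x,y,ww,hh=cv2.boundingRect(c);print(u,v,(x,y,ww,hh),cv2.contourArea(c),cv2.fitEllipse(c))
p=plane(k,(x+ww/2,y+hh/2),.0675);print(p,intool(p),ctrl.get_obs()['tool_pos'])
a4=load('pics/w4.png')
# same for w4 as reference
k4,f4=a4;h=cv2.cvtColor(f4,cv2.COLOR_BGR2HSV);m=((h[...,1]<60)&(h[...,2]>25)).astype(np.uint8);w=np.zeros_like(m);w[118:205,205:310]=1;m=cv2.morphologyEx(m&w,cv2.MORPH_CLOSE,np.ones((7,7)))
c=max(cv2.findContours(m,0,1)[0],key=cv2.contourArea);x,y,ww,hh=cv2.boundingRect(c);print((x,y,ww,hh),cv2.fitEllipse(c),plane(k4,(x+ww/2,y+hh/2),.0675))
E
```

```text
t: 11.95
tool_pos: [0.4855, 0.2846, 0.2455]
tool_rot: [0.985, 0.17, 0.005, -0.002]
force: [0.3, 0.4, -0.4]
width: 0.0398
gripper_force: 0.0
t: 12.55
tool_pos: [0.4821, 0.2825, 0.2378]
tool_rot: [0.985, 0.17, -0.0, 0.0]
force: [0.1, 0.5, 0.4]
width: 0.086
gripper_force: 0.0
257 171 (226, 142, 63, 59) 2806.5 ((257.1192626953125, 171.4986114501953), (57.516841888427734, 62.89492416381836), 89.90111541748047)
[0.482  0.2795 0.0675] [-0.001   0.0028  0.1705] [0.4821 0.2825 0.238 ]
(229, 134, 56, 54) ((256.3744812011719, 161.32101440429688), (52.22940444946289, 55.93584442138672), 87.33516693115234) [0.4828 0.2796 0.0675]
```

```bash
python3 steer.py '[[0,0.0025,0.05,0],[0,0.0025,0.09,0],[0,0.0025,0.13,0],[0,0.0025,0.16,0],[0,0.0025,0.175,0],[0,0.0025,0.181,0],[0,0.0025,0.181,0],[0,0.0025,0.181,0]]' .092;python3 steer.py '[[0,0,0,0],[0,0,0,0],[0,0,0,0],[0,0,0,0],[0,0,0,0],[0,0,0,0]]' .04; python3 steer.py '[[0,0,-0.005,0],[0,0,-0.02,0],[0,0,-0.05,0],[0,0,-0.05,0]]'
```

```text
t: 13.4
tool_pos: [0.4838, 0.2806, 0.0583]
tool_rot: [0.985, 0.17, 0.001, -0.0]
force: [1.2, 1.0, 0.4]
width: 0.0921
gripper_force: 0.0
t: 14.0
tool_pos: [0.4835, 0.2803, 0.058]
tool_rot: [0.985, 0.17, 0.0, -0.0]
force: [0.2, -0.8, 6.2]
width: 0.0681
gripper_force: 30.1
t: 14.4
tool_pos: [0.485, 0.2813, 0.1104]
tool_rot: [0.985, 0.17, 0.002, -0.001]
force: [1.4, 1.3, -1.6]
width: 0.068
gripper_force: 30.0
```

The water pot is gripped (68 mm, 30 N). Now lift and carry.

```bash
python3 steer.py '[[0,0,-0.05,0],[0,0,-0.1,0],[0,0,-0.13,-0.1],[0,0,-0.13,-0.2]]'; python3 - <<'E'
from h import *
print(intool((.5755,-.0542,.24)))
E
```

```text
t: 14.8
tool_pos: [0.4852, 0.2815, 0.2416]
tool_rot: [0.963, 0.27, 0.003, -0.001]
force: [0.6, 0.4, -1.5]
width: 0.0682
gripper_force: 30.0
[-0.09704844  0.33377331  0.00090739]
```

```bash
python3 steer.py '[[-0.011,0.037,0,-0.1],[-0.022,0.075,0,-0.2],[-0.033,0.112,0,-0.3],[-0.044,0.15,0,-0.4],[-0.055,0.187,0,-0.5],[-0.065,0.225,0,-0.6],[-0.076,0.262,0,-0.7],[-0.086,0.295,0,-0.8],[-0.092,0.318,0,-0.89],[-0.096,0.333,0,-0.976]]'; python3 steer.py '[[0,0,0,0],[0,0,0,0],[0,0,0,0]]'; python3 - <<'E'
from h import *
np.set_printoptions(precision=4,suppress=True)
o=ctrl.get_obs();M=R.from_quat(o['tool_rot']).as_matrix();print(M[:,0],np.degrees(np.arctan2(M[1,1],M[0,1])),intool((.5747,-.0542,.24)))
k,f=snap('pics/w9.png');cv2.imwrite('pics/z9.png',f)
E
```

```text
t: 15.8
tool_pos: [0.5723, -0.0565, 0.2361]
tool_rot: [0.725, 0.689, -0.001, -0.0]
force: [0.6, 0.5, -1.5]
width: 0.0679
gripper_force: 30.0
t: 16.1
tool_pos: [0.5721, -0.0538, 0.2369]
tool_rot: [0.726, 0.688, -0.0, -0.0]
force: [0.4, 0.0, -1.0]
width: 0.0675
gripper_force: 30.0
[0.0541 0.9985 0.0003] -3.100825288159258 [-0.0002  0.0026 -0.0031]
```

```bash
python3 steer.py '[[0.001,0.0026,0.01,0],[0.001,0.0026,0.04,0],[0.001,0.0026,0.07,0],[0.001,0.0026,0.1,0],[0.001,0.0026,0.12,0],[0.001,0.0026,0.135,0],[0.001,0.0026,0.145,0],[0.001,0.0026,0.15,0]]'; python3 steer.py '[[0,0,0.001,0],[0,0,0.002,0],[0,0,0.003,0]]'
```

```text
t: 16.95
tool_pos: [0.5751, -0.0535, 0.0866]
tool_rot: [0.726, 0.688, -0.0, -0.0]
force: [0.7, -0.1, -1.4]
width: 0.0681
gripper_force: 30.0
t: 17.25
tool_pos: [0.5758, -0.0538, 0.0851]
tool_rot: [0.726, 0.688, 0.0, 0.001]
force: [0.1, 0.9, -1.6]
width: 0.068
gripper_force: 30.0
```

```bash
python3 steer.py '[[0,0,0.001,0],[0,0,0.002,0],[0,0,0.003,0],[0,0,0.003,0]]'
```

```text
t: 17.65
tool_pos: [0.5758, -0.0538, 0.0837]
tool_rot: [0.726, 0.688, 0.0, 0.001]
force: [-5.7, 0.3, 18.6]
width: 0.0681
gripper_force: 30.1
```

```bash
python3 steer.py '[[0,0,-0.001,0],[0,0,-0.002,0],[0,0,-0.002,0],[0,0,-0.002,0]]' .086; python3 steer.py '[[0,0,-0.03,0],[0,0,-0.08,0],[0,0,-0.13,0],[0,0,-0.18,0],[0,0,-0.18,0],[0,0,-0.18,0]]'; python3 - <<'E'
from h import *
np.set_printoptions(precision=4,suppress=True)
o=ctrl.get_obs();print(o['joint_pos'],intool((.4591,-.2623,.24)))
k,f=snap('pics/w10.png')
u,v=proj(k,(.5747,-.0542,.1)).astype(int);print(u,v)
cv2.imwrite('pics/z10.png',cv2.resize(f[max(v-75,0):v+75,u-75:u+75],(600,600),interpolation=cv2.INTER_CUBIC))
E
```

```text
t: 18.05
tool_pos: [0.5752, -0.0538, 0.0833]
tool_rot: [0.726, 0.688, 0.0, 0.0]
force: [-0.8, -0.2, 0.1]
width: 0.0863
gripper_force: 0.0
t: 18.65
tool_pos: [0.5757, -0.0538, 0.2643]
tool_rot: [0.726, 0.688, 0.001, 0.001]
force: [-0.5, 0.8, -0.8]
width: 0.0861
gripper_force: 0.0
[-0.0958  0.2164  1.6522  0.      1.2706 -0.0428] [-0.2143 -0.1055  0.0241]
254 172
```

View pics/z10.png

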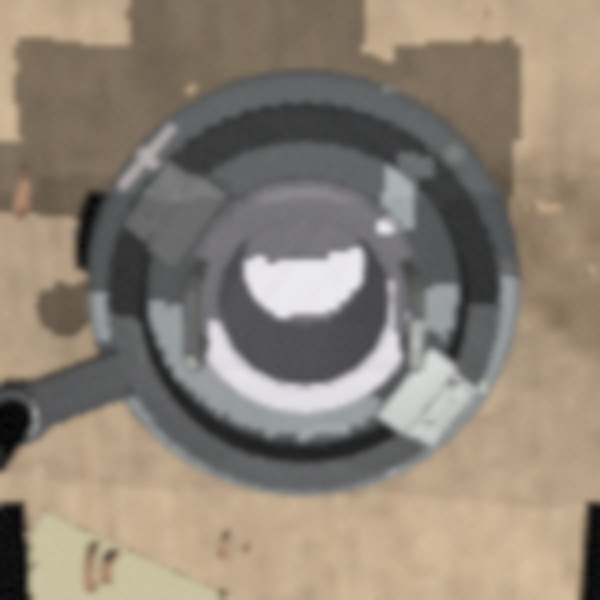

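The water pot is seated and level: its flange is concentric in the well at about (303,297), with loops at (193,320) and (413,320). The claws have turned away and the lever is at lower left, fully open. On to the glue pot.

```bash
python3 steer.py '[[-0.043,-0.021,0,0.15],[-0.086,-0.042,0,0.3],[-0.129,-0.063,0,0.45],[-0.172,-0.084,0,0.6],[-0.2,-0.1,0.02,0.72],[-0.214,-0.1055,0.04,0.827],[-0.214,-0.1055,0.04,0.827],[-0.214,-0.1055,0.04,0.827]]' .092; python3 - <<'E'
from h import *
np.set_printoptions(precision=4,suppress=True)
kw,_=load('pics/w10.png');a=plane(kw,(179+303/4,97+297/4),.095);b=plane(kw,(179+303/4,97+320/4),.129);print('axis',a,b)
k,f=snap('pics/w11.png');o=ctrl.get_obs();M=R.from_quat(o['tool_rot']).as_matrix();print(o['tool_pos'],np.degrees(np.arctan2(M[1,1],M[0,1])))
u,v=proj(k,(.4591,-.2623,.06)).astype(int);print(u,v)
h=cv2.cvtColor(f,cv2.COLOR_BGR2HSV);g=f[max(v-60,0):v+60,u-60:u+60];hh=h[max(v-60,0):v+60,u-60:u+60]
for r in range(0,120,4): print(''.join('#' if s<45 and w>150 else '+' if s<60 and w>90 else '-' if s<60 else '.' for s,w in zip(hh[r,::2,1],hh[r,::2,2])))
E
```

```text
t: 19.5
tool_pos: [0.4577, -0.2613, 0.222]
tool_rot: [0.941, 0.339, -0.001, -0.001]
force: [-0.3, 0.3, 0.3]
width: 0.0921
gripper_force: 0.0
axis [ 0.5754 -0.0535  0.095 ] [ 0.5754 -0.0528  0.129 ]
[ 0.4585 -0.2612  0.2228] -50.26655347948062
257 171
...+++++++......+++++++++++++++++++++++++++++...............
..+++++++++.....+++++++++++++++++++++++++++++...............
...+++++++++++..++++++++++++++++++++++++++++++..............
....+++++++++++++++++++++++++++++++++++++++++++.............
....++++++++++++++++++....+++++++++++++++++++++.............
.....+++++++++++++++++++...+++++++++++++++++++++............
.....++++++++++++++++++++++++++++++++..++++++++++...........
......+++++++++++++++++++++++++++++..++++++++++++...........
.......+++++++++++++++++++++++++++++++++++++++..............
........+++++++++++++++++++++++++++++++++...................
..........++++++++++++++++++++++##+.........................
..........++++++++++++++#+++#########++.....................
..........++++++++++++#+++++#######+++++....................
...........+++++++++-+++-++++++++++++--++-++++++++......
[... 280 characters left out ...]
-------+++-++++++++..........
..................+++..++++--------+###+.-++................
.........................############+......................
............................................................
............................................................
............................................................
............................................................
............................................................
............................................................
...................................--.......................
...................................---......................
...................................---......................
```

```bash
python3 - <<'E'
from h import *
np.set_printoptions(precision=4,suppress=True)
k,f=load('pics/w11.png');p=plane(k,(258.5,174),.059);print(p,intool(p))
h=cv2.cvtColor(f,cv2.COLOR_BGR2HSV)[150:200,205:310]
m=((h[...,1]<60)).astype(np.uint8)
for name,c0,c1 in(('L',17,28),('R',80,91)):
    for c in range(c0,c1,2):
        r=np.where(m[:,c])[0];print(name,205+c,150+r.min() if len(r) else None,150+r.max() if len(r) else None)
E
```

```text
[ 0.458  -0.2653  0.059 ] [-0.003   0.0031  0.1638]
L 222 150 184
L 224 150 183
L 226 150 183
L 228 150 184
L 230 150 184
L 232 150 184
R 285 162 184
R 287 162 183
R 289 162 183
R 291 162 183
R 293 162 183
R 295 162 183
```

```bash
python3 steer.py '[[-0.001,0.0025,0.04,0],[-0.001,0.0025,0.08,0],[-0.001,0.0025,0.12,0],[-0.001,0.0025,0.15,0],[-0.001,0.0025,0.17,0],[-0.001,0.0025,0.176,0],[-0.001,0.0025,0.176,0],[-0.001,0.0025,0.176,0]]';python3 steer.py '[[0,0,0,0],[0,0,0,0],[0,0,0,0],[0,0,0,0],[0,0,0,0],[0,0,0,0],[0,0,0,0]]' .03; python3 steer.py '[[0,0,-0.01,0],[0,0,-0.04,0],[0,0,-0.09,0],[0,0,-0.14,0],[0,0,-0.19,0],[0,0,-0.2,0],[0,0,-0.2,0],[0,0,-0.2,0]]'; python3 - <<'E'
from h import *
np.set_printoptions(precision=4,suppress=True)
o=ctrl.get_obs();M=R.from_quat(o['tool_rot']).as_matrix();print(M[:,0],np.degrees(np.arctan2(M[1,1],M[0,1])),intool((.575,-.054,.24)))
k,f=snap('pics/w12b.png')
h=cv2.cvtColor(f,cv2.COLOR_BGR2HSV)[150:290:4,155:355:3]
for r in h: print(''.join('#' if s<45 and w>150 else '+' if s<60 and w>70 else '-' if s<60 else '.' for _,s,w in r))
E
```

```text
t: 20.35
tool_pos: [0.4605, -0.2645, 0.0486]
tool_rot: [0.941, 0.339, 0.001, 0.001]
force: [-1.6, 0.8, 0.2]
width: 0.092
gripper_force: 0.0
t: 21.05
tool_pos: [0.4594, -0.2645, 0.0476]
tool_rot: [0.941, 0.339, 0.0, 0.0]
force: [-0.5, 0.1, 3.5]
width: 0.0547
gripper_force: 30.0
t: 21.85
tool_pos: [0.4584, -0.2639, 0.2459]
tool_rot: [0.941, 0.339, -0.001, -0.001]
force: [0.8, 1.0, -1.9]
width: 0.0548
gripper_force: 30.0
[ 0.7707  0.6372 -0.0008] -50.419406425353166 [ 0.2236 -0.0874  0.0059]
.....................+++++++++++...................................
.....................++++++++++....................................
.....................+++++++.......................................
......................++...........................................
...................................................................
...................................................................
...................................................................
...................................................................
..............................+++++++.........................
[... 1073 characters left out ...]
++++---------+......
.....+----------.+++++++++++++++++++++++++++++++++------------.....
....+------------+++++..++++++++++++++++++++..++++---.---------....
.+.+--------.----+++++....++++++++++++++++....++++----.---------...
##+--------------++++.......++++++++++#+......++++----.----------+.
#+------------.--++++..........................+++----------------+
------------------++...........................+++-----------------
-----------------..................................-..-------------
----------------...................................-.--.-----------
----------------.....+..............................---------------
---------------......++.............................---------------
```

```bash
python3 steer.py '[[0.025,-0.01,0,0.1],[0.05,-0.02,0,0.2],[0.08,-0.031,0,0.3],[0.11,-0.043,0,0.4],[0.14,-0.055,0,0.5],[0.17,-0.066,0,0.62],[0.195,-0.076,0,0.74],[0.215,-0.084,0,0.86],[0.224,-0.0874,0,0.913],[0.224,-0.0874,0,0.913]]'; python3 steer.py '[[0,0,0,0],[0,0,0,0],[0,0,0,0]]'; python3 - <<'E'
from h import *
np.set_printoptions(precision=4,suppress=True)
o=ctrl.get_obs();M=R.from_quat(o['tool_rot']).as_matrix();print(M[:,0],np.degrees(np.arctan2(M[1,1],M[0,1])),intool((.5752,-.0537,.1)))
E
```

```text
t: 22.9
tool_pos: [0.5756, -0.0531, 0.2448]
tool_rot: [0.994, -0.11, -0.002, -0.0]
force: [0.3, -0.4, -2.3]
width: 0.055
gripper_force: 30.0
t: 23.2
tool_pos: [0.5758, -0.055, 0.247]
tool_rot: [0.994, -0.111, -0.0, 0.0]
force: [-0.4, 0.5, -2.0]
width: 0.0548
gripper_force: 30.0
[ 0.9754 -0.2204 -0.0006] -102.73340755235976 [-0.0008 -0.0012  0.147 ]
```

Yaw is -102.7° as planned. Lower to a TCP height of about 0.087.

```bash
python3 steer.py '[[-0.001,-0.001,0.03,0],[-0.001,-0.001,0.07,0],[-0.001,-0.001,0.1,0],[-0.001,-0.001,0.12,0],[-0.001,-0.001,0.135,0],[-0.001,-0.001,0.145,0],[-0.001,-0.001,0.152,0],[-0.001,-0.001,0.157,0],[-0.001,-0.001,0.157,0]]';python3 steer.py '[[0,0,0.001,0],[0,0,0.002,0],[0,0,0.003,0],[0,0,0.003,0]]'
```

```text
t: 24.1
tool_pos: [0.5755, -0.0534, 0.0903]
tool_rot: [0.994, -0.111, 0.0, 0.0]
force: [-0.7, -0.4, -2.2]
width: 0.0548
gripper_force: 30.0
t: 24.5
tool_pos: [0.5758, -0.0532, 0.0876]
tool_rot: [0.994, -0.111, 0.0, -0.0]
force: [0.0, -0.9, -1.7]
width: 0.055
gripper_force: 30.0
```

```bash
python3 steer.py '[[0,0,0.001,0],[0,0,0.002,0],[0,0,0.003,0],[0,0,0.003,0]]'
```

```text
t: 24.9
tool_pos: [0.5763, -0.0533, 0.0863]
tool_rot: [0.994, -0.111, 0.001, 0.0]
force: [-5.3, -0.6, 16.7]
width: 0.055
gripper_force: 30.2
```

Seated, with the origin at 0.0387 as expected. Now release, rise, and go to the grip.

```bash
python3 steer.py '[[0,0,-0.001,0],[0,0,-0.002,0],[0,0,-0.002,0],[0,0,-0.002,0]]' .08; python3 steer.py '[[0,0,-0.02,0],[0,0,-0.06,0],[0,0,-0.1,0],[0,0,-0.13,0],[0,0,-0.15,0],[0,0,-0.15,0],[0,0,-0.15,0]]'; python3 - <<'E'
from h import *
np.set_printoptions(precision=4,suppress=True)
k,f=snap('pics/w13.png')
A=np.array([.5754,-.0536]);ps=np.radians(-12.7)
W=lambda x,y,z:(A[0]+x*np.cos(ps)-y*np.sin(ps),A[1]+x*np.sin(ps)+y*np.cos(ps),z)
for n,q in(('lug+y',W(0,.047,.098)),('lug-y',W(0,-.047,.098)),('axis',W(0,0,.098)),('grip',W(-.084,-.0505,.14))): print(n,proj(k,q),intool(q))
u,v=proj(k,W(0,0,.098)).astype(int);print(u,v)
h=cv2.cvtColor(f,cv2.COLOR_BGR2HSV)[v-66:v+74:4,u-90:u+100:3]
for r in h: print(''.join('#' if w>190 else '+' if w>130 else '-' if w>70 else '.' for _,s,w in r))
E
```

```text
t: 25.3
tool_pos: [0.5754, -0.0531, 0.0862]
tool_rot: [0.994, -0.111, -0.0, -0.0]
force: [-0.4, -0.4, -0.1]
width: 0.08
gripper_force: 0.0
t: 26.0
tool_pos: [0.5753, -0.0531, 0.2358]
tool_rot: [0.994, -0.111, -0.0, -0.0]
force: [-0.6, -0.2, -0.1]
width: 0.08
gripper_force: 0.0
lug+y [214.3269 176.4599] [ 0.0009 -0.0467  0.137 ]
lug-y [296.6083 176.4456] [0.001  0.0473 0.137 ]
axis [255.4705 176.4528] [0.001  0.0003 0.137 ]
grip [302.0304 260.7304] [-0.0831  0.0509  0.0951]
255 176
++++++++++++++++++++++++++++-----++++++++++++++++++++++++###++#+
++++++++++++++++++++++++++---------+++++++++++++++++++++++#+++#+
+++++++++++++++++++++++-++++++++++++++++++++++++++++++++++++##++
+++++++++++++++++++++-+++#++------++##++++++++++++++++++++++#+++
+++++++++++++++++++-++++------------+-+++++++++++++++++++++##++#
+++++++++++++++++-+++--------------+##++-+++++++++++++++++++++++
+++++++++##+++++-+++--------+++++-++#####+++++++++++++++++++++++
#+++++++++#+++++++------++++++++-+####+###--++++++++++++++++++++
##+++++++#++++-++-----+++++++++--+######++---+#+++++++++++++++++
++++++++++++++++-----+++++++#
[... 960 characters left out ...]
---....------------------......-++++++++++++++++++
#+++----------+++-...---------------........-+++++++++++##++++++
+++------++++++++++-.------------.........-+++++++++++++++++++++
++++-----++++++++++++-------.......-------++++++++++++++++++++++
++++---..-+++++++++++++----........--------+++++++++--++++++++++
++-......++++++++++++++++++-.....--+++------++++++++......-+++++
-........-++++++++++#++++++-+++-+++++++------+++++++........-+++
.........-++++++#+##+++###+--+--++++++++-----+++++++.........-++
.........-+++++++++++#+#+++-----+++++++++------+++++...........+
.........-+++++++++++++#+++------+++++++--....--++++............
.........--++++++++++++##++------+++++++++.....-++++............
```

```bash
python3 steer.py '[[-0.04,0.025,0,0],[-0.08,0.05,0,0],[-0.084,0.0525,0.03,0],[-0.084,0.0525,0.07,0],[-0.084,0.0525,0.11,0],[-0.084,0.0525,0.14,0],[-0.084,0.0525,0.149,0],[-0.084,0.0525,0.149,0]]' .046; python3 steer.py '[[0,0,0,0],[0,0,0,0],[0,0,0,0],[0,0,0,0]]' .018
```

```text
t: 26.85
tool_pos: [0.4803, -0.0855, 0.0856]
tool_rot: [0.994, -0.111, -0.002, -0.0]
force: [-0.7, 0.4, 0.8]
width: 0.0456
gripper_force: 0.0
t: 27.25
tool_pos: [0.4826, -0.086, 0.0883]
tool_rot: [0.994, -0.111, 0.001, 0.0]
force: [0.1, 0.9, 0.2]
width: 0.0186
gripper_force: 0.0
```

```bash
python3 steer.py '[[-0.004,-0.012,0,0],[-0.009,-0.025,0,0],[-0.012,-0.038,0,0],[-0.014,-0.051,0,0],[-0.013,-0.064,0,0],[-0.01,-0.077,0,0],[-0.006,-0.09,0,0],[-0.001,-0.1,0,0],[0,-0.104,0,0],[0,-0.106,0,0]]';python3 steer.py '[[0,0,0,0],[0,0,0,0]]'
```

```text
t: 28.25
tool_pos: [0.5064, 0.0165, 0.0874]
tool_rot: [0.994, -0.11, 0.001, 0.001]
force: [-0.3, -16.8, -0.8]
width: 0.0177
gripper_force: 8.1
t: 28.45
tool_pos: [0.5064, 0.0163, 0.0875]
tool_rot: [0.994, -0.111, 0.001, 0.001]
force: [1.9, -8.2, -1.5]
width: 0.0181
gripper_force: 3.8
```

```bash
python3 steer.py '[[0,-0.001,0,0],[0,-0.002,0,0],[0,-0.002,0,0]]'; python3 steer.py '[[0,0.002,0,0],[0,0.004,0,0],[0,0.004,0,0]]' .024;  python3 steer.py '[[0,0,-0.03,0],[0,0,-0.07,0],[0,0,-0.12,0],[0,0,-0.16,0],[0.05,0.06,-0.16,0],[0.075,0.068,-0.16,0],[0.075,0.068,-0.16,0],[0.075,0.068,-0.16,0]]'; python3 - <<'E'
from h import *
np.set_printoptions(precision=4,suppress=True)
k,f=snap('pics/w14.png');print(ctrl.get_obs()['tool_pos'])
A=np.array([.5754,-.0536]);ps=np.radians(-12.7)
W=lambda x,y,z:(A[0]+x*np.cos(ps)-y*np.sin(ps),A[1]+x*np.sin(ps)+y*np.cos(ps),z)
for n,q in(('claw+y',W(0,.05,.104)),('claw-y',W(0,-.05,.104)),('grip',W(-.083,.052,.14)),('loop+y',W(0,.026,.133)),('loop-y',W(0,-.026,.133)),('gluerim',W(0,0,.098)),('L+x',W(.032,0,.129)),('L-x',W(-.032,0,.129))): print(n,proj(k,q))
u,v=proj(k,W(0,0,.098)).astype(int);print(u,v)
h=cv2.cvtColor(f,cv2.COLOR_BGR2HSV)[v-66:v+94:3,u-90:u+100:2]
for r in h: print(''.join('#' if w>190 else '+' if w>130 else '-' if w>70 else '.' for _,s,w in r))
# collar grip: dark blob
m=(f.max(2)<28).astype(np.uint8);n,l,s,c=cv2.connectedComponentsWithStats(m);print([(s[i],c[i]) for i in range(1,n) if 40<s[i,4]<1500])
E
```

```text
t: 28.75
tool_pos: [0.5064, 0.0164, 0.0874]
tool_rot: [0.994, -0.11, 0.001, 0.002]
force: [0.4, -19.6, 0.2]
width: 0.0183
gripper_force: 9.1
t: 29.05
tool_pos: [0.5051, 0.0156, 0.0874]
tool_rot: [0.994, -0.111, 0.0, -0.0]
force: [0.6, 0.2, 1.0]
width: 0.024
gripper_force: 0.0
t: 29.85
tool_pos: [0.5633, -0.0677, 0.2469]
tool_rot: [0.994, -0.112, -0.0, -0.0]
force: [-0.7, 0.6, -0.2]
width: 0.0236
gripper_force: 0.0
[ 0.5626 -0.0669  0.2468]
claw+y [197.3964 168.2009]
claw-y [284.2957 168.0532]
grip [193.7664 248.0626]
loop+y [215.0088 173.7614]
loop-y [264.1956 173.6781]
gluerim [241.0764 167.0816]
L+x [239.2948 142.8048]
L-x [240.2501 201.3278]
241 167
+++++++++++++++++#######++++++++++++++++++++++++++++++++++++++++++++++++++++++++++++++#+++++###
+++++++++++++++++####+##+++++++++++++++++----------+++++++++++++++++++++++++++++++++++###++####
+++++++++++++++#########++++++++++++++++-++++++++++--++++++++++++++++++++++++++++++++++++++####
#+++++++++++++++#########++++++++++++++++++++++++++++++++++++++++++++++++++++++++++++++++++####
+++++++++++++++##########++++++++++++##+++++++-+++++++#
[... 4429 characters left out ...]
...........-++++++++++##+++
+++++++++++++++--------+-.................-###+--------++++++-..................-++++++++++++++
++++++++#####++---------..................-+###+-------+++++++-..................-+++++++++++++
+++++++++####+++-------...................+####+-------+++++++-...................-++++++++++++
[(array([217, 224,  18,  81, 829], dtype=int32), array([226.3908, 267.2497])), (array([276, 224,  17,  81, 826], dtype=int32), array([283.4613, 266.9516])), (array([192, 231,  13,  17, 123], dtype=int32), array([198.878 , 237.8211])), (array([  0, 382,  30,   2,  49], dtype=int32), array([ 13.7551, 382.6122])), (array([ 86, 383, 352,   1, 352], dtype=int32), array([261.5, 383. ]))]
```

```bash
python3 - <<'E'
from h import *
k,f=load('pics/w14.png');print(proj(k,(.5035,.0109,.14)),proj(k,(.5035,.0109,.103)))
k2,f2=load('pics/w2.png');k3,f3=load('pics/w13.png')
for kk,ff,name in((k2,f2,'w2'),(k,f,'w14')):
    # white claw centroid at +/-y in world, bright low-sat pixels near predicted claw
    for s in(1,-1):
        p=proj(kk,(.5754+.05*s*.2198,-.0536+.05*s*.9755,.104)).astype(int)
        h=cv2.cvtColor(ff,cv2.COLOR_BGR2HSV)[p[1]-22:p[1]+22,p[0]-16:p[0]+16]
        m=(h[...,1]<40)&(h[...,2]>115);y,x=np.where(m)
        print(name,s,m.sum(),p,plane(kk,(p[0]-16+x.mean(),p[1]-22+y.mean()),.104) if len(x) else None)
    m=(ff.max(2)<28).astype(np.uint8);n,l,s,c=cv2.connectedComponentsWithStats(m);print([(plane(kk,c[i],.14),s[i]) for i in range(1,n) if 40<s[i,4]<400])
E
```

```text
[198.2213322  249.13096664] [203.70532527 235.17514339]
w2 1 586 [306 194] [ 0.58902522 -0.00998471  0.104     ]
w2 -1 631 [223 195] [ 0.56818042 -0.1017634   0.104     ]
[(array([0.50261712, 0.01020551, 0.14      ]), array([305, 118,  16,  12, 155], dtype=int32)), (array([ 0.49568571, -0.03917555,  0.14      ]), array([254, 124,  19,   9, 152], dtype=int32)), (array([ 0.55092191, -0.2879586 ,  0.14      ]), array([ 44, 225,  18,  12,  59], dtype=int32)), (array([0.84051273, 0.00400831, 0.14      ]), array([194, 382, 318,   2, 331], dtype=int32))]
w14 1 521 [197 168] [ 0.59247427 -0.01140713  0.104     ]
w14 -1 805 [284 168] [ 0.56894496 -0.09737218  0.104     ]
[(array([0.51658168, 0.0064344 , 0.14      ]), array([192, 231,  13,  17, 123], dtype=int32)), (array([0.37279873, 0.29565571, 0.14      ]), array([  0, 382,  30,   2,  49], dtype=int32)), (array([ 0.30113751, -0.01663721,  0.14      ]), array([ 86, 383, 352,   1, 352], dtype=int32))]
```

The grip is back at its original locked place, and the claws stand over the lugs. The stop took 20 N and the gripper is clear, so I'm handing in.

```bash
python3 -c "
from station import ctrl
print(ctrl.job_done())"
```

```text
the job is handed in; nothing more can be done
None
```

I handed the job in at about 30 s: collar swung open, water pot and glue pot seated upright with the lugs at the claws' locked places, and the collar turned back against its locked stop with the claws over the lugs; the first two water-pot grasps slipped over its loops and left it standing where it was, and the arm never went near the wax tin, bottle or block, though I took no final picture of them.

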